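Return the bone bangle and close up the bangle row

TASK

Take the bone bangle from its little stand and stand it on edge in the near lane of the bangle tray, in the space between the row of bangles and the sliding follower. Then hold the follower's release bar up and slide the follower along until the whole row is packed together against the sprung end plate and you feel its spring take up gently, about half its travel and never hard against its stop; let the bar go so that its catch drops fully into the nearest notch and the row stays lightly pressed. Leave the bangles lying on the counter where they are.

Things in the scene. Friction and masses are not known exactly. Their poses are not given: they have to be found in the camera images.
- tray: Fixed two-lane walnut bangle tray, 202 mm (x) by 436 mm (y), walls 60 mm high. Origin: centre of its underside, on the counter. z up; y runs along the lanes; x points away from the robot at yaw 0. Near lane: centre line at tray x = -49 mm, inside width 84 mm. The far lane (x = +49 mm) holds loose bangles and is not used.
- near_lane (a point): Middle of the near lane on its V-shaped boards, 14 mm above the counter; axes as the tray's. A 72 mm bangle on edge on the boards has its lowest point at this height, top at 86 mm, and stands unaided. From -y to +y: end board with sprung plate (place differs daily), four loose bangles 8 to 20 mm wide standing apart (sorts differ), a free space of 90 mm or more, the follower.
- follower_face (a point): Centre of the follower's felt front face, 50 mm above the counter; axes as the tray's. Once the row is closed the end plate gives from 3 N, stiffens 0.7 N/mm and meets its stop after 14 mm (13 N); row and carriage drag add 1 to 4 N to the push. At the end the face should press the bangle with 1 to 12 N; over 18 N crushes it. Closed row with bone bangle: 55 to 79 mm, not known beforehand.
- follower: Follower (carriage) of the near lane: an upright plate 68 mm wide, z = 17 to 82 mm, under a brass saddle 110 mm (x) by 44 mm (y), top at z = 72 mm. Origin: in the plane of its front face, on the lane's centre line, at counter height; axes as the tray's. The face looks to tray -y and it slides to -y to close the row; the rest lies within 50 mm to +y. The catch locks it unless the bar is up.
- bar_grip (a point): Middle of the follower's release bar: a round steel bar 10 mm thick, 98 mm long, lying across the lane (along tray x) on two posts, 28 mm to +y of the follower's front face; when down its axis is 106 mm above the counter, 34 mm above the saddle. Axes as the tray's. It moves straight up and down in the follower.
- release_bar (a joint): Height of the release bar, m: 0 = catch fully in a notch; about 0.005 = resting on the rack between notches (it may start so); above 0.0055 = clear, the follower slides; 0.009 = stop. Spring and weight press it down with 5 to 7 N. Notches: every 6 mm, 3.6 mm wide, 5 mm deep, in the brass rack on the middle wall. Let go between two, the row's pressure or a nudge back drops it into one.
- bone_bangle: Ivory-coloured bone bangle: a plain broad ring of 72 mm outer diameter, 16 mm wide, wall 7 mm thick, about 45 g, standing on edge alone in the slotted stand, its upper half clear. Origin: lowest point of the ring, midway in its width; z up through the ring's centre, top at 72 mm; y along the ring's axis.
- stand: Fixed slotted walnut display block, 66 mm (x) by 50 mm (y), 34 mm high, that holds the bone bangle; the slot runs along x. Origin: centre of its underside. The bangle's lowest point is 10 mm above the counter, its top 82 mm.
- lac_bangle: Bystander: pink lac bangle with stones lying flat on the counter, 76 mm across, 14 mm high. Origin: centre of its underside.
- churi: Bystander: thin gold-plated churi lying flat, 68 mm across, 5 mm high. Origin: centre of its underside.
- cuff: Bystander: open copper bracelet lying flat, about 68 mm by 58 mm, 16 mm high. Origin: centre of its underside.

How it is judged:
By the outcome, as a careful person would: the job done as asked, in the order asked, and still so for the second after the job is handed in, with the robot touching nothing.
It also fails if it takes over 69 s, if anything falls off the work surface, if the arm or the gripper's body presses on something with over 40 N, if the wrist force passes 120 N, or if a joint passes its speed limit or range.

ROBOT

A 7-joint arm with a two-finger parallel gripper is mounted at the origin on the work surface. World frame = base frame: x ahead of the robot, y to its left, z up, the work surface at z = 0. Lengths are in mm, angles in rad, forces in N, time in s.
With the tool pointing down it reaches from about 400 to 875 mm from the base axis. Payload 6.5 kg.
Tool frame: the origin (TCP) lies at the very end of the fingers, on their centre line; the grasp point (between the pads) lies 19 mm behind it; z points along the fingers, y is the line along which they close (so a half turn about z gives the same grasp; the last joint's range is limited). The gripper opens to 85 mm and grips with 20 to 120 N. Pads are 22 mm wide; open, the fingers measure 114 mm over their backs; the gripper's body (76 mm by 85 mm) begins 54 mm behind the grasp point. The pads swing forward as they close: fully open they stand 13 mm farther back than shut.
Start: joints at [-1.409, 0.536, -0.004, 1.538, 0.003, 1.067, -0.071], TCP at [146.788, 633.201, 231.29] pointing down, gripper open.
Joint ranges: [-2.7, 2.7], [-0.37, 2.16], [-1.27, 1.26], [0.24, 2.4], [-1.31, 4.45], [0.19, 1.91], [-2.76, 2.76]. Speed limits (rad/s): [2.39, 2.39, 3.14, 3.14, 3.14, 3.14, 3.14].

INTERFACE

Orientations are given as a unit quaternion [w, x, y, z].
In Python, from rig import move_to, movel, movej, command_gripper, pause, ik, observe, grab_frame, camera_params, Unreachable, job_done gives the robot as it stands. The module is installed in compiled form; this text tells all that it offers. Calls block until the motion is done:
- move_to(position, orientation): joint-space move of the TCP to a pose.
- movel(position, orientation=None, rate=150): straight line of the TCP; orientation=None keeps the orientation; rate is the mean speed in mm/s.
- movej(angles): joint-space move.
- command_gripper(opening, f_grip=None): finger opening in mm; f_grip is the grip in N (None keeps the last); returns when the fingers have stopped.
- pause(seconds).
- ik(position, orientation): joint angles nearest the present ones, or None.
- observe(): the state.
- grab_frame(name): name is "side" or "top"; returns the picture (384x512x3 uint8, red, green, blue); there is no depth.
- camera_params(name): a dict with "fov_y" (degrees; the focal length in pixels is half the picture's height over the tangent of half this angle, whatever the lens; pixels are square), "cx", "cy" (the principal point, pixels), "camera_from_world" (4x4, takes a point from world to camera coordinates). Camera axes: x right, y down, z forward; pixel columns grow to the right and rows downward; lengths in mm; the calibration is good to about 2 mm. A picture is of the moment at which its call begins. camera_params takes no time and is no camera call.
A pose or a line that the arm cannot do raises Unreachable and nothing moves.
- job_done(): hands the job in; it is judged then, once.
The state is a dict: "t": time; "joints": joint angles; "joint_vel": joint speeds; "joint_efforts": joint torques, N m; "tcp_pos": TCP position; "eef_rot": TCP orientation; "force": force on the tool from outside, world axes, zero at the start; "torque": the same for the moment, N m; "width": finger opening in mm; "grasp_force": force on a finger pad.
Only numpy, scipy, OpenCV 4.12 (cv2) and the standard library are available. Lean on these libraries where they do the work, as an engineer would, in place of code of your own. Each camera call takes 0.05 s, during which the arm holds its last target. There are 200 camera calls.

## Working session

There is one attempt and no reset: what is moved stays moved. The work goes in short steps, each a Python script; the robot and the scene stay as the last script left them, time stands still between calls to the robot, and variables do not carry over. Pictures are saved under pics/ and viewed, at most 10 in all, crops included, and the job is handed in when it is done.

```bash
mkdir -p pics
python3 - <<'E'
from rig import *
import cv2
for n in("top","side"):
    f=grab_frame(n); cv2.imwrite(f"pics/{n}0.png",cv2.resize(f[:,:,::-1],(800,600),interpolation=cv2.INTER_CUBIC))
    cv2.imwrite(f"pics/{n}0_raw.png",f[:,:,::-1])
    print(n,camera_params(n))
print(observe())
E
```

```text
top {'fov_y': 42.89659294363044, 'cx': 258.52573926259464, 'cy': 191.42887732946693, 'camera_from_world': array([[-1.33855027e-02, -9.99906207e-01, -2.89934950e-03,
         3.56217511e+01],
       [-9.78367713e-01,  1.36957107e-02, -2.06419585e-01,
         4.95074966e+02],
       [ 2.06439933e-01,  7.36000355e-05, -9.78459273e-01,
         1.14051286e+03],
       [ 0.00000000e+00,  0.00000000e+00,  0.00000000e+00,
         1.00000000e+00]])}
side {'fov_y': 54.361022078567075, 'cx': 249.0591770502368, 'cy': 193.347859211161, 'camera_from_world': array([[ 9.96625923e-01, -8.14975925e-02, -9.74225156e-03,
        -4.80580065e+02],
       [-5.41720963e-02, -5.63961207e-01, -8.24022537e-01,
         1.11334188e+02],
       [ 6.16616010e-02,  8.21769980e-01, -5.66473254e-01,
         7.14416272e+02],
       [ 0.00000000e+00,  0.00000000e+00,  0.00000000e+00,
         1.00000000e+00]])}
{'t': 0.1, 'joints': array([-1.40922275,  0.53709752, -0.00445663,  1.53874131,  0.00261781,
        1.06725645, -0.07119124]), 'joint_vel': array([-1.29141263e-03, -1.73806201e-03,  1.22672112e-03, -1.03457791e-03,
        9.13724696e-05, -1.09813592e-03, -9.54781935e-04]), 'joint_efforts': array([ 2.04769021e-03, -5.84561527e+01,  1.05130300e+00, -2.59775144e+01,
        1.24835788e-02,  4.65636025e-03,  3.89338652e-05]), 'tcp_pos': array([146.66034495, 632.68565462, 230.50876874]), 'eef_rot': array([-2.65149306e-05,  1.13588819e-01,  9.93527564e-01, -7.47960786e-04]), 'force': array([ 0.12099766, -0.26955677, -0.54030298]), 'torque': array([-0.00199151, -0.03831171,  0.02340956]), 'grasp_force': 0.0, 'width': 85.20804094344372}
```

View pics/top0.png

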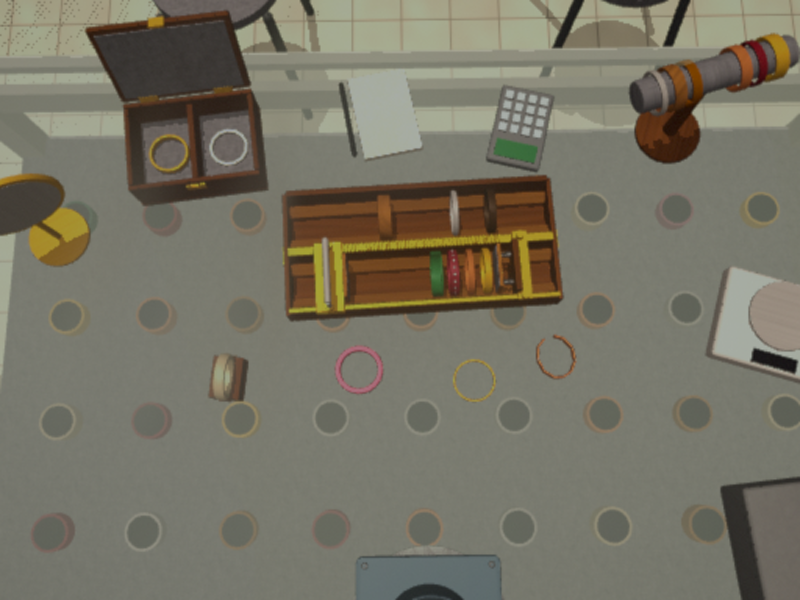

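View pics/side0.png

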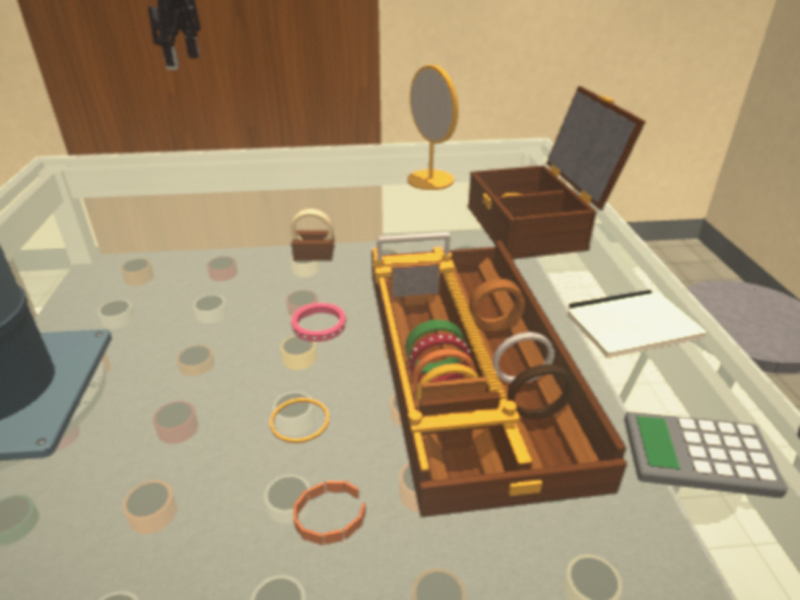

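The top view shows the tray at about (284–562, 178–319) in 800-px scale, the stand at (228, 378), and the release bar at x≈326. In the side view the stand is at (313, 240) and the bar at (414, 238). I'll zoom in for precision.

Run:
```python
import cv2,numpy as np
t=cv2.imread('pics/top0_raw.png');s=cv2.imread('pics/side0_raw.png')
def crop(im,x,y,w,h,k,out):
    c=cv2.resize(im[y:y+h,x:x+w],None,fx=k,fy=k,interpolation=cv2.INTER_CUBIC)
    for i in range(0,w,10):cv2.line(c,(i*k,0),(i*k,4 if (x+i)%50 else 12),(255,255,255),1)
    for i in range(0,h,10):cv2.line(c,(0,i*k),(4 if (y+i)%50 else 12,i*k),(255,255,255),1)
    cv2.imwrite(out,c)
crop(t,170,110,200,100,4,'pics/ttray.png')
a=[]
crop(t,120,210,50,60,8,'pics/a.png');crop(s,175,120,50,60,8,'pics/b.png')
cv2.imwrite('pics/stand.png',np.hstack([cv2.imread('pics/a.png'),cv2.imread('pics/b.png')]))
```

```text
(no output)
```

View pics/ttray.png

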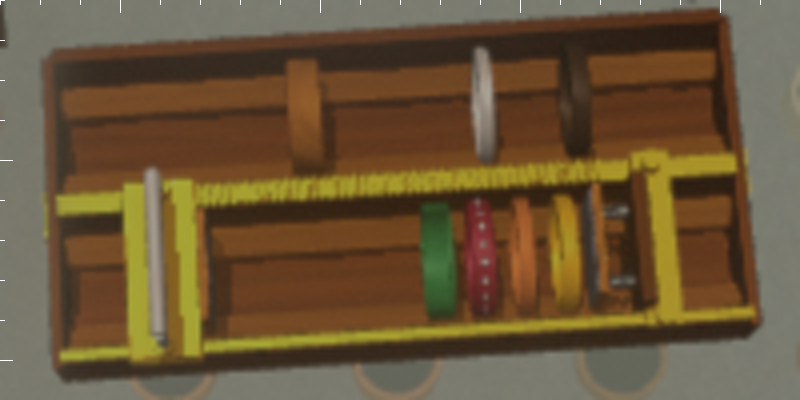

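View pics/stand.png

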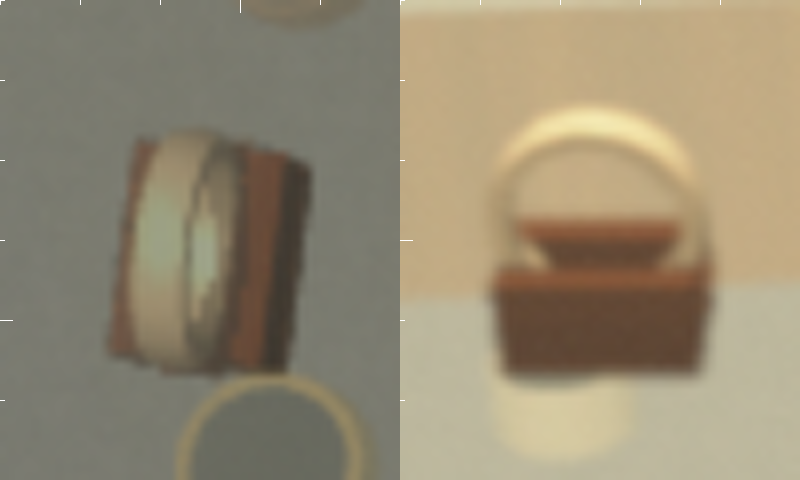

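```bash
cat > cam.py <<'E'
import numpy as np,cv2
from rig import camera_params
P={n:camera_params(n) for n in("top","side")}
def proj(n,p):
    p=np.atleast_2d(p).astype(float);c=P[n];M=c["camera_from_world"];q=p@M[:3,:3].T+M[:3,3]
    f=192/np.tan(np.radians(c["fov_y"]/2));return np.c_[c["cx"]+f*q[:,0]/q[:,2],c["cy"]+f*q[:,1]/q[:,2]]
def ray(n,u,v,z):
    c=P[n];M=c["camera_from_world"];R=M[:3,:3];o=-R.T@M[:3,3];f=192/np.tan(np.radians(c["fov_y"]/2))
    d=R.T@np.array([(u-c["cx"])/f,(v-c["cy"])/f,1]);return o+d*(z-o[2])/d[2]
def W(pose,l):
    x,y,a=pose;l=np.atleast_2d(l).astype(float);c,s=np.cos(a),np.sin(a)
    return np.c_[x+c*l[:,0]-s*l[:,1],y+s*l[:,0]+c*l[:,1],l[:,2]]
th=np.linspace(0,2*np.pi,120)
ring=np.array([[36*np.cos(t),w,46+36*np.sin(t)] for t in th for w in(-8,8)])
tray=[[101,218,60],[101,-218,60],[-101,-218,60],[-101,218,60],[101,218,0],[101,-218,0],[-101,-218,0],[-101,218,0]]
E
cat > fit.py <<'E'
from cam import *
from scipy.optimize import least_squares as LS
T=lambda u,v:(np.array([u,v])+.5)/4-.5+[170,110]
A=lambda u,v:(np.array([u,v])+.5)/8-.5+[120,210]
B=lambda u,v:(np.array([u-400,v])+.5)/8-.5+[175,120]
# tray
loc=np.array([tray[0],tray[1],tray[6],tray[7]]);px=np.array([T(43,56),T(725,10),T(758,337),T(61,380)])
r=LS(lambda q:(proj("top",W(q,loc))-px).ravel(),[550,0,0]);tp=r.x;print("tray",tp,r.fun.round(1))
def ext(q):
    a=proj("top",W(q,ring));b=proj("side",W(q,ring))
    return np.array([a[:,0].min(),a[:,0].max(),a[:,1].min(),a[:,1].max(),b[:,0].min(),b[:,0].max(),b[:,1].min()])
m=np.array([*A(131,0)[:1],A(238,0)[0],A(0,127)[1],A(0,371)[1],B(488,0)[0],B(710,0)[0],B(0,104)[1]])
sl=np.array([[33,25,34],[-33,25,34],[33,-25,0],[-33,-25,0]]);sp=np.array([A(135,139),A(108,357),A(312,162),A(288,374)])
sl2=np.array([[-33,-25,34],[33,-25,34],[-33,-25,0],[33,-25,0]]);sp2=np.array([B(492,268),B(712,266),B(503,377),B(703,375)])
fs=lambda q:np.r_[(proj("top",W(q,sl))-sp).ravel(),(proj("side",W(q,sl2))-sp2).ravel()]
r=LS(lambda q:ext(q)-m,[400,300,0]);print("bangle alone",r.x,r.fun.round(1))
r=LS(fs,[400,300,0]);print("stand",r.x,r.fun.round(1))
r=LS(lambda q:np.r_[ext(q)-m,fs(q)],[400,300,0]);print("both",r.x,r.fun.round(1));bp=r.x
# bar: ends top/side, height
be=[T(152,172),T(159,342)];se=[np.array([380,238])*.64,np.array([449,236])*.64]
for h in(106,111):
    f=lambda q:np.r_[(proj("top",W(tp,[[-49+49,q[0],h],[-49-49,q[0],h]]))-be).ravel(),(proj("side",W(tp,[[-98,q[0],h],[0,q[0],h]]))-se).ravel()]
    r=LS(f,[150]);print("bar y_tray",h,r.x,r.fun.round(1))
c=np.linalg.inv([[np.cos(tp[2]),-np.sin(tp[2])],[np.sin(tp[2]),np.cos(tp[2])]])
for nm,(u,v),z in(("green L top",(421,208),80),("green L",(424,260),86),("plate face",(595,215),75),("follower plate",(207,260),50)):
    print(nm,(c@(ray("top",*T(u,v),z)[:2]-tp[:2])).round(1))
s=cv2.imread('pics/side0_raw.png');t=cv2.imread('pics/top0_raw.png')
s=cv2.resize(s,None,fx=3,fy=3,interpolation=cv2.INTER_CUBIC);t=cv2.resize(t,None,fx=3,fy=3,interpolation=cv2.INTER_CUBIC)
by=float(r.x[0])
for n,im in(("side",s),("top",t)):
    for p in np.r_[W(tp,tray),W(tp,[[-98,by,106],[0,by,106],[-98,by,111],[0,by,111]]),W(bp,ring[::6]),W(bp,[[-33,-25,0],[33,-25,0],[33,25,34],[-33,25,34],[33,-25,34],[-33,-25,34]])]:
        cv2.circle(im,tuple(int(v) for v in proj(n,p)[0]*3+1),1,(255,255,0),-1)
cv2.imwrite('pics/ov.png',np.hstack([s[360:960,525:1245][:, :],]))
cv2.imwrite('pics/ovt.png',t[300:800,390:1150])
E
python3 fit.py
```

```text
tray [5.83701069e+02 1.31893893e+00 5.56105739e-02] [-1.2 -1.1  2.1 -1.2 -1.9  0.6  1.   1.6]
bangle alone [3.79668986e+02 3.08233381e+02 2.97349202e-02] [-0.1  0.2  0.1  0.  -0.2  0.4 -0.2]
stand [ 3.80498970e+02  3.08541653e+02 -7.61470686e-02] [-1.2 -0.2 -1.  -0.3 -0.1  0.   0.1 -0.   0.2  2.3 -1.3  2.2  0.2  0.2
  0.7  0.1]
both [ 3.80195440e+02  3.08438870e+02 -6.93439649e-02] [-0.5  0.4 -0.1 -0.2 -0.2  0.6 -0.2 -1.3  0.  -0.8 -0.1 -0.2  0.1  0.2
  0.   0.2  2.3 -1.4  2.2  0.2  0.2  0.6  0.1]
bar y_tray 106 [147.95415283] [-0.4  1.7 -0.2 -0.3 -2.2  2.4 -1.6  0.3]
bar y_tray 111 [145.73840969] [ 0.3  1.   0.5 -0.8 -2.1  0.8 -1.3 -1.3]
green L top [-22.  -11.7]
green L [-55.7 -10.7]
plate face [ -32.3 -116.6]
follower plate [-37.6 120.7]
```

View pics/ov.png

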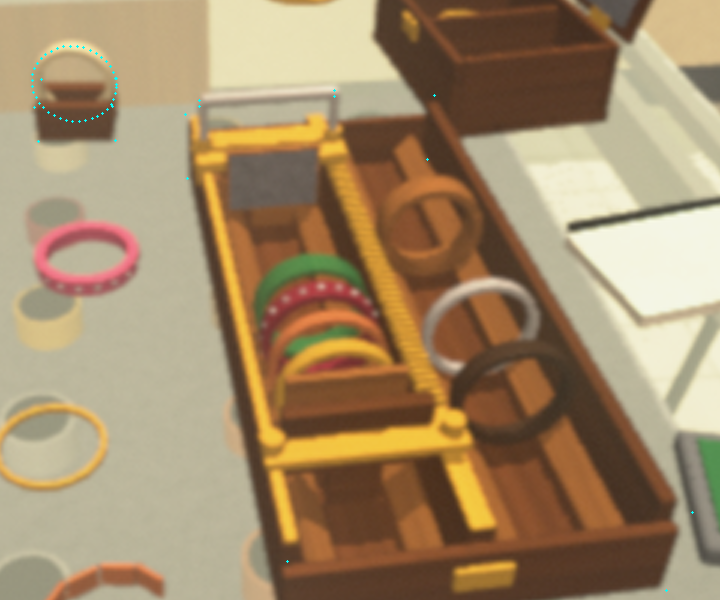

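The side overlay shows the bangle fits well, but the tray corners are off by several px, with the far/-y corner at about (675,500) against a predicted (692,513). I'll check for lens distortion and crop the side view more closely.

Run:
```python
import cv2,numpy as np
t=cv2.imread('pics/top0_raw.png',0).astype(float);s=cv2.imread('pics/side0_raw.png',0).astype(float)
def tr(im,cols,c0,c1,hw=4):
    g=np.gradient(cv2.GaussianBlur(im,(0,0),.8),axis=0);o=[]
    for c in cols:
        e=c0+(c1-c0)*(c-cols[0])/(cols[-1]-cols[0]);a=int(round(e))-hw;w=np.abs(g[a:a+2*hw+1,c]);k=w.argmax()
        o.append((c,a+k))
    return np.array(o)
for nm,im,cols,c0,c1 in(("top far strip",t,range(335,500,6),82,82),("tray far",t,range(186,350,6),123,113),("side counter back",s,range(45,345,12),102,90)):
    o=tr(im,list(cols),c0,c1);p=np.polyfit(o[:,0],o[:,1],1);print(nm,(o[:,1]-np.polyval(p,o[:,0])).round(1),np.polyfit(o[:,0],o[:,1],2))
c=cv2.imread('pics/side0_raw.png')[140:330,230:410]
a=cv2.resize(c[:,:],None,fx=3.1,fy=3.1,interpolation=cv2.INTER_CUBIC)
p1=cv2.resize(cv2.imread('pics/side0_raw.png')[140:200,235:335],None,fx=8,fy=5*8/5,interpolation=cv2.INTER_CUBIC)[:300]
x=cv2.imread('pics/side0_raw.png')
p1=cv2.resize(x[143:193,235:335],None,fx=8,fy=8,interpolation=cv2.INTER_CUBIC)[:400]
p2=cv2.resize(x[285:329,263:403],None,fx=5.7142857,fy=4.5,interpolation=cv2.INTER_CUBIC)
p=np.vstack([p1,p2]);print(p1.shape,p2.shape);cv2.imwrite('pics/sidez.png',p)
```

```text
top far strip [ 2.8 -1.2 -3.1 -0.   0.1  0.1  0.2 -0.7  0.4  0.4  0.5 -0.4 -4.3  1.7
 -0.2  2.9  4.  -4.   4.1  0.2 -0.7 -0.7 -0.6 -0.5 -0.4 -0.4 -0.3 -0.2] [-9.41480827e-05  6.58334854e-02  7.13416002e+01]
tray far [ 0.3 -0.3  0.1  0.4 -0.2  0.2 -0.5 -0.1  0.3 -0.3  0.   0.4 -0.2  0.1
 -0.5 -0.1  0.2 -0.4 -0.   0.4 -0.3  0.1  0.5 -0.2  0.2 -0.4 -0.1  0.3] [ 2.19289012e-05 -7.33320001e-02  1.34643415e+02]
side counter back [ 0.1 -0.4  0.  -0.5 -0.1  0.4 -0.1  0.3 -0.2  0.3 -0.3  0.2  0.6  0.1
  0.6  0.   0.5 -0.  -0.6 -1.1  0.3 -0.2  0.3 -0.3  0.2] [-1.35482472e-05 -3.34044036e-02  1.00258838e+02]
(400, 800, 3) (198, 800, 3)
```

View pics/sidez.png

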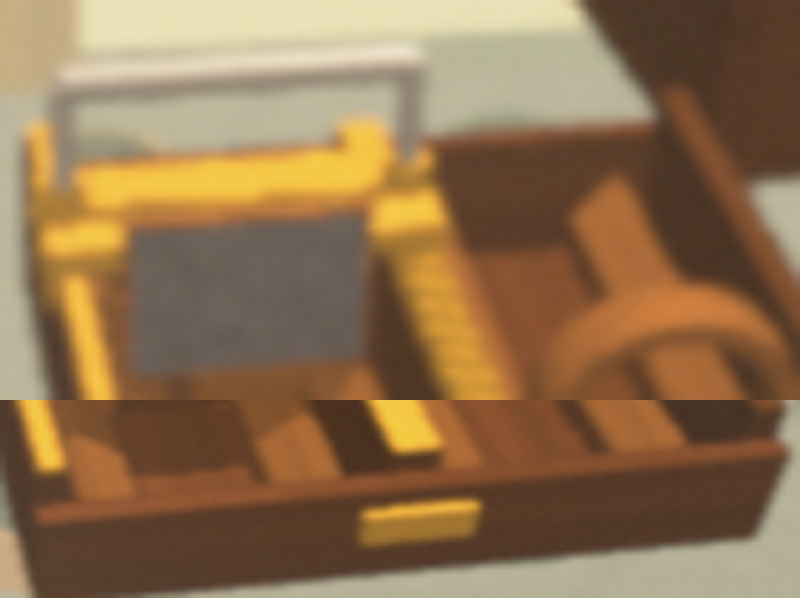

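```bash
cat > fit2.py <<'E'
from cam import *
from scipy.optimize import least_squares as LS
T=lambda u,v:(np.array([u,v])+.5)/4-.5+[170,110]
S1=lambda u,v:np.array([235+(u+.5)/8-.5,143+(v+.5)/8-.5])
S2=lambda u,v:np.array([263+(u+.5)/5.714-.5,285+(v-400+.5)/4.5-.5])
def res(q,full=True):
    p=q[:3];h=q[3];by=q[4];bz=q[5]
    t=lambda n,l,m,w=(1,1):((proj(n,W(p,l))[0]-m)*w)
    o=[t("side",[-101,-218,0],S2(38,598)),t("side",[101,-218,0],S2(757,538)),t("side",[-101,-218,h],S2(38,522)),t("side",[101,-218,h],S2(787,456)),
     t("top",[101,150,60],T(150,49),(0,1)),t("top",[101,-150,60],T(622,17),(0,1)),
     t("top",[-101,218,0],T(62,380)),t("top",[-101,-218,0],T(757,337)),
     t("top",[0,-218,h],T(744,165),(1,0)),t("top",[0,218,h],T(50,205),(1,0)),
     t("top",[0,by,bz],T(152,170)),t("top",[-98,by,bz],T(159,345)),
     t("side",[-98,by,bz],S1(55,78)),t("side",[0,by,bz],S1(424,54))]
    return np.concatenate(o)
r=LS(res,[580,0,.05,45,147,106],loss='soft_l1');q=r.x;print(q.round(3));print(res(q).reshape(-1,2).round(1))
p=q[:3];c=np.array([[np.cos(p[2]),np.sin(p[2])],[-np.sin(p[2]),np.cos(p[2])]])
for nm,n,(u,v),z in(("green L","top",T(424,260),86),("plate top","top",T(595,200),75),("follower plate top","top",T(205,220),82),
  ("felt BL side","side",S1(133,376),17),("felt BR","side",S1(365,360),17),("felt TL","side",S1(133,228),82),("felt TR","side",S1(368,210),82)):
    print(nm,(c@(ray(n,u,v,z)[:2]-p[:2])).round(1))
E
python3 fit2.py
```

```text
[5.83821e+02 4.04200e+00 4.90000e-02 4.37390e+01 1.43285e+02 1.12214e+02]
[[-0.8  2.3]
 [ 0.5  0.2]
 [-0.3  0.5]
 [ 1.4 -0.2]
 [-0.  -1.6]
 [ 0.  -0.8]
 [-0.6  1. ]
 [-2.9  1.1]
 [-0.5  0. ]
 [-1.5  0. ]
 [ 0.1  0.9]
 [ 0.1 -2.1]
 [ 0.1  0.1]
 [-0.9 -0.1]]
green L [-55.9 -13.8]
plate top [ -22.4 -120.3]
follower plate top [-21.9 115.7]
felt BL side [-78.4 139.9]
felt BR [-11.6 138.4]
felt TL [-81.5 113.7]
felt TR [-18.2 113.7]
```

```bash
cat > h.py <<'E'
from rig import *
from cam import *
TP=np.array([583.8,4.0,.050])
def Q(psi): return [0,-np.sin(psi/2),np.cos(psi/2),0]
def L(x,y,z): return W(TP,[x,y,z])[0]
def st(tag=""):
    o=observe();a=TP[2];f=o["force"];d=o["tcp_pos"][:2]-TP[:2]
    fl=-np.sin(a)*f[0]+np.cos(a)*f[1];yl=-np.sin(a)*d[0]+np.cos(a)*d[1];xl=np.cos(a)*d[0]+np.sin(a)*d[1]
    print(tag,"t%.1f x%.1f y%.1f z%.1f F%s fy%.1f w%.1f g%.0f"%(o["t"],xl,yl,o["tcp_pos"][2],f.round(1),fl,o["width"],o["grasp_force"]));return fl,yl,o
E
python3 - <<'E'
from h import *
q=Q(-.065)
command_gripper(50,20)
move_to([380,308,140],q);st("above")
movel([380,308,57],q,120);st("down")
command_gripper(8,20);st("grip")
movel([380,308,190],q,150);st("lift")
if observe()["width"]>12:
    move_to(L(-49,50,190),Q(TP[2]));st("over")
    for n in("top","side"):
        cv2.imwrite(f"pics/{n}1.png",grab_frame(n)[:,:,::-1])
x=cv2.imread('pics/side1.png')[60:260,190:390];y=cv2.imread('pics/top1.png')[60:260,170:370]
cv2.imwrite('pics/c1.png',cv2.resize(np.hstack([x,y]),None,fx=2,fy=2,interpolation=cv2.INTER_CUBIC))
E
```

```text
above t2.1 x-188.5 y315.3 z140.3 F[-0.   0.5  0.6] fy0.5 w49.8 g0
down t2.9 x-188.0 y314.2 z57.5 F[-0.2 -0.2  0. ] fy-0.2 w50.1 g0
grip t3.3 x-187.9 y314.1 z57.6 F[-0.5  0.3  6.6] fy0.3 w15.4 g21
lift t4.3 x-188.9 y313.3 z189.2 F[-1.   0.5 -1.2] fy0.6 w15.5 g21
over t5.5 x-49.5 y51.8 z189.6 F[-0.6 -0.4 -0.4] fy-0.4 w15.5 g21
```

View pics/c1.png

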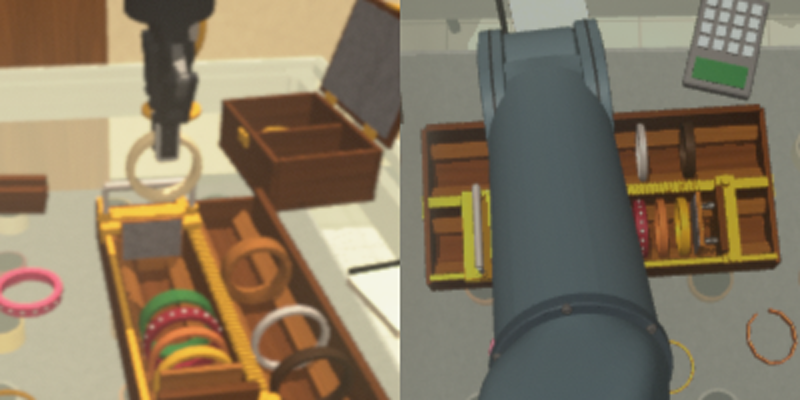

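The bangle is held upright above the free space, with the ring at (163,165) in the side crop. Next I lower it with a force watch.

Run:
```python
from h import *
q=Q(TP[2])
movel(L(-49,50,80),q,120);_,_,o=st("a");b=o["force"][2]
z=72
while z>=57:
    movel(L(-49,50,z),q,30);_,_,o=st("%g"%z)
    if o["force"][2]-b>3: break
    z-=2 if z>66 else 1
cv2.imwrite('pics/s2.png',grab_frame("side")[:,:,::-1])
x=cv2.imread('pics/s2.png')[110:310,220:400]
cv2.imwrite('pics/c2.png',cv2.resize(x,None,fx=3,fy=3,interpolation=cv2.INTER_CUBIC))
```

```text
a t6.6 x-48.4 y50.1 z80.6 F[ 0.3  0.5 -0.3] fy0.5 w15.3 g21
72 t7.1 x-49.1 y50.0 z71.9 F[-0.4 -0.4 -0.7] fy-0.4 w15.6 g21
70 t7.3 x-49.1 y50.0 z69.9 F[-0.1  0.  -0.8] fy0.0 w15.6 g21
68 t7.6 x-49.1 y50.0 z67.9 F[ 0.  -0.6 -0.9] fy-0.6 w15.5 g21
66 t7.8 x-49.1 y50.0 z65.8 F[-0.3  0.6 -0.1] fy0.6 w15.9 g21
65 t8.1 x-49.0 y50.0 z65.0 F[-0.4  1.  -0.4] fy1.0 w15.5 g21
64 t8.3 x-49.1 y50.0 z63.9 F[-0.2  0.6 -1.5] fy0.6 w15.7 g21
63 t8.6 x-48.8 y50.0 z63.0 F[ 0.9 -0.   0.2] fy-0.1 w15.5 g21
62 t8.8 x-48.2 y50.1 z62.3 F[ 0.9 -0.1  2. ] fy-0.2 w15.6 g21
61 t9.1 x-47.7 y50.2 z61.6 F[3.7 1.3 4.8] fy1.1 w15.7 g21
```

View pics/c2.png

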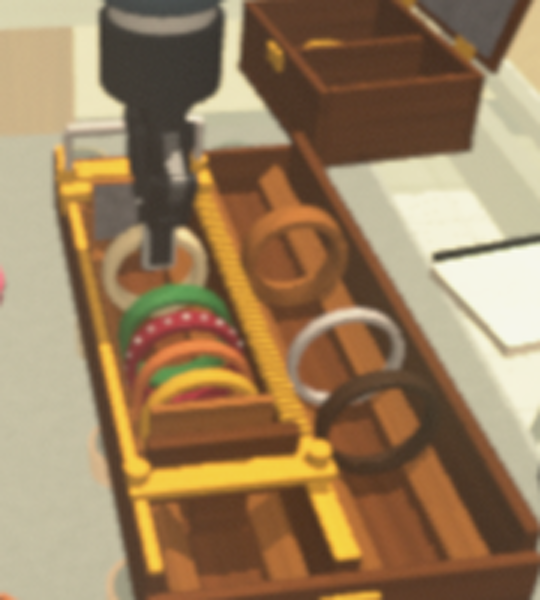

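The bangle is seated between the lane boards. The +x force means it was about 2–3 mm too near, so I shift it, release and retract.

Run:
```python
from h import *
q=Q(TP[2])
for x in(-47.5,-46,-44.5):
    movel(L(x,50,61),q,30);_,_,o=st("%g"%x)
    if o["force"][0]<1: break
command_gripper(30);st("open")
movel(L(x,50,170),q,150)
movel(L(x,143,170),q,200)
st("r")
cv2.imwrite('pics/s3.png',grab_frame("side")[:,:,::-1]);cv2.imwrite('pics/t3.png',grab_frame("top")[:,:,::-1])
a=cv2.imread('pics/s3.png')[110:310,220:400];b=cv2.imread('pics/t3.png')[90:290,170:370]
cv2.imwrite('pics/c3.png',cv2.resize(np.hstack([a,b]),None,fx=2,fy=2,interpolation=cv2.INTER_CUBIC))
```

```text
-47.5 t9.4 x-47.6 y50.2 z61.6 F[-1.2  0.5 11.1] fy0.5 w15.5 g21
open t9.7 x-48.4 y49.9 z60.5 F[-0.6 -0.2 -0.7] fy-0.2 w29.9 g0
r t11.1 x-47.8 y141.5 z169.4 F[ 1.   0.3 -0.4] fy0.2 w30.3 g0
```

View pics/c3.png

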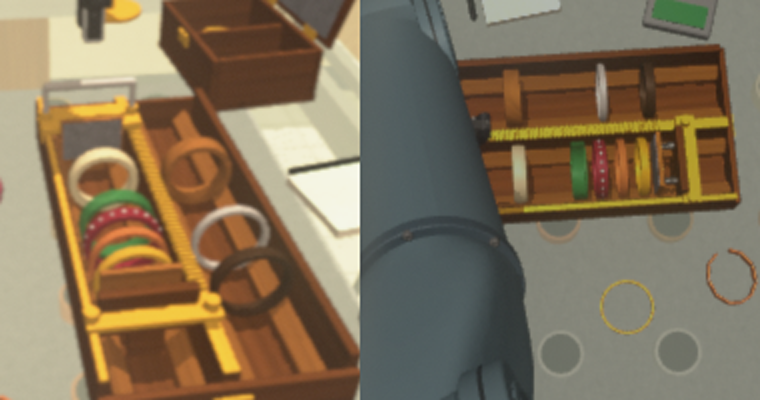

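The bone bangle stands upright in the lane at (105,178) in the side crop, clear of the row and the follower. Next I grip the bar and lift it.

Run:
```python
from h import *
q=Q(TP[2]);X=-47.5
r=proj("top",L(-48,50,86))[0];print("ring top pred",r)
command_gripper(44)
movel(L(X,144,91),q,100);st("down")
command_gripper(4,60);fl,y,o=st("grip")
yy=144
for i in range(4):
    if abs(fl)<1.5: break
    yy+=np.sign(fl)*min(abs(fl)/4,1.5)
    movel(L(X,yy,91),q,30);fl,y,o=st("relieve %.1f"%yy)
z=91
for i in range(10):
    z+=1;movel(L(X,yy,z),q,30);fl,y,o=st("z%g"%z)
    if o["force"][2]<-14: break
```

```text
ring top pred [248.76360196 173.08050586]
down t12.5 x-47.0 y144.1 z91.5 F[-0.3 -0.  -0.4] fy-0.0 w43.9 g0
grip t12.9 x-47.1 y144.2 z91.4 F[ 0.9 -0.3  1.3] fy-0.3 w7.8 g58
z92 t13.1 x-47.1 y144.2 z91.9 F[ 2.7  1.3 -4.5] fy1.1 w7.9 g58
z93 t13.4 x-47.2 y144.1 z93.0 F[ 4.1  1.2 -6.6] fy1.0 w8.0 g58
z94 t13.6 x-47.2 y144.0 z94.1 F[ 4.7  1.4 -6.1] fy1.2 w7.7 g58
z95 t13.9 x-47.2 y144.0 z95.1 F[ 4.7  2.  -7.2] fy1.7 w7.9 g58
z96 t14.1 x-47.2 y144.0 z96.1 F[ 5.   1.7 -7.8] fy1.4 w8.0 g58
z97 t14.4 x-47.3 y143.8 z96.6 F[  6.9   2.  -11. ] fy1.6 w8.0 g59
z98 t14.6 x-47.4 y143.6 z96.7 F[  8.5   1.  -19. ] fy0.6 w8.1 g59
```

Run:
```python
from h import *
q=Q(TP[2]);X=-47.5
movel(L(X,143.8,95),q,30);st("hold")
movel(L(X,130,95),q,40);f,_,o=st("130")
if abs(f)<12:
    for y,r in((90,60),(60,30),(25,30)):
        movel(L(X,y,95),q,r);f,_,o=st("%g"%y)
        if f>9: break
    while y>0 and f<8:
        y-=5;movel(L(X,y,95),q,30);f,_,o=st("%g"%y)
    while y>-50 and f<8:
        y-=1.5;movel(L(X,y,95),q,20);f,_,o=st("%g"%y)
```

```text
hold t14.9 x-47.2 y143.5 z94.8 F[ 4.9  1.6 -7.7] fy1.4 w8.0 g60
130 t15.4 x-47.2 y129.1 z95.0 F[ 5.9 -0.6 -6.9] fy-0.9 w8.0 g60
90 t16.2 x-47.2 y89.1 z95.1 F[ 5.2 -1.  -6.8] fy-1.3 w7.6 g60
60 t17.4 x-47.1 y60.1 z95.1 F[ 5.8  0.6 -6.7] fy0.3 w7.6 g60
25 t18.7 x-47.1 y25.5 z95.1 F[ 5.3  1.5 -6.1] fy1.2 w7.9 g60
20 t19.0 x-47.1 y20.2 z95.1 F[ 5.6  1.2 -6.2] fy0.9 w8.2 g60
15 t19.3 x-47.1 y15.3 z95.1 F[ 6.1  1.5 -6.7] fy1.2 w7.8 g60
10 t19.6 x-47.1 y10.3 z95.1 F[ 5.4  1.6 -7. ] fy1.3 w8.0 g60
5 t19.9 x-47.1 y5.3 z95.1 F[ 5.6  0.5 -6.6] fy0.2 w7.8 g60
0 t20.2 x-47.1 y0.5 z95.1 F[ 6.2  1.2 -6.5] fy0.9 w7.4 g60
-1.5 t20.5 x-47.1 y-0.8 z95.1 F[ 4.9  1.9 -6.7] fy1.6 w8.0 g60
-3 t20.8 x-47.1 y-2.1 z95.1 F[ 5.3  2.2 -6.1] fy1.9 w7.2 g60
-4.5 t21.0 x-47.1 y-3.6 z95.1 F[ 5.2  2.9 -6.5] fy2.6 w8.0 g60
-6 t21.2 x-47.1 y-5.1 z95.1 F[ 6.4  2.3 -7.9] fy2.0 w7.9 g60
-7.5 t21.5 x-47.1 y-6.6 z95.0 F[ 5.5  2.6 -6.2] fy2.3 w7.6 g60
-9 t21.8 x-47.1 y-8.1 z95.1 F[ 5.5  2.4 -6.6] fy2.1 w7.6 g60
-10.5 t22.0 x-47.1 y-9.5 z95.1 F[ 5.6  1.9 -6.8] fy1.6 w7.9 g60
-12 t22.2 x-47.1 y-11.1 z95.1 F[ 6.   2.6 -6.6] fy2.3 w7.8 g60
-13.5 t22.5 x-47.1 y-12.5 z95.1 F[ 6.1  2.2 -6.8] fy1.9 w7.7 g60
-15 t22.8 x-47.1 y-13.9 z95.0 F[ 5.8  3.2 -7.9] fy2.9 w7.8 g60
-16.5 t23.0 x-47.1 y-15.4 z95.1 F[ 5.7  2.7 -6.7] fy2.4 w7.6 g60
-18 t23.2 x-47.1 y-16.9 z95.1 F[ 4.5  2.4 -6.1] fy2.2 w7.6 g60
-19.5 t23.5 x-47.1 y-18.4 z95.1 F[ 5.4  3.1 -6.4] fy2.8 w7.5 g60
-21 t23.8 x-47.0 y-19.9 z95.1 F[ 4.9  1.6 -6.7] fy1.4 w7.8 g60
-22.5 t24.0 x-47.1 y-21.4 z95.0 F[ 4.5  2.1 -7.2] fy1.9 w7.9 g60
-24 t24.2 x-47.1 y-22.6 z95.0 F[ 5.2  3.9 -7.2] fy3.6 w7.9 g60
-25.5 t24.5 x-47.1 y-23.3 z95.0 F[ 4.2  5.  -7.3] fy4.8 w7.7 g60
-27 t24.8 x-47.1 y-24.3 z95.0 F[ 5.2  6.  -6.3] fy5.7 w7.6 g60
-28.5 t25.0 x-47.1 y-25.4 z95.0 F[ 5.   7.4 -7.7] fy7.2 w7.6 g60
-30 t25.2 x-47.1 y-26.5 z95.0 F[ 5.5  8.8 -6.7] fy8.5 w7.6 g60
```

The spring took up at TCP y≈-23, with about 2 N of drag before it. I push to about half travel, lower the bar onto the rack, and ease back until the catch drops.

Run:
```python
from h import *
q=Q(TP[2]);X=-47.5
y=-30;f,yy,o=st("s")
while yy>-30.6 and f<12.5:
    y-=1;movel(L(X,y,95),q,20);f,yy,o=st("%g"%y)
z=95
for z in(94,93,92,91.2,90.4):
    movel(L(X,y,z),q,20);f,yy,o=st("z%g"%z)
z=o["tcp_pos"][2]
```

```text
s t25.2 x-47.1 y-26.5 z95.0 F[ 5.5  8.8 -6.7] fy8.5 w7.6 g60
-31 t25.5 x-47.1 y-27.3 z94.9 F[ 5.3  7.8 -6.9] fy7.5 w7.6 g60
-32 t25.8 x-47.1 y-28.0 z94.9 F[ 5.6  9.1 -6.5] fy8.8 w7.8 g60
-33 t26.0 x-47.1 y-28.8 z94.9 F[ 4.9 10.  -7.1] fy9.7 w8.0 g60
-34 t26.2 x-47.1 y-29.5 z94.9 F[ 3.8  9.  -7. ] fy8.8 w7.7 g60
-35 t26.5 x-47.1 y-30.3 z94.9 F[ 4.1 10.2 -6.7] fy10.0 w7.7 g60
-36 t26.8 x-47.1 y-31.0 z94.9 F[ 5.6 11.1 -5.6] fy10.8 w7.9 g60
z94 t27.0 x-47.1 y-31.0 z93.9 F[ 5.1 11.3 -5.9] fy11.0 w7.9 g60
z93 t27.2 x-47.1 y-31.1 z92.9 F[ 4.7 10.7 -5.9] fy10.5 w8.1 g60
z92 t27.5 x-47.1 y-31.0 z91.9 F[ 4.7 11.5 -6.1] fy11.3 w7.7 g60
z91.2 t27.8 x-47.1 y-31.0 z91.1 F[ 4.1 10.7 -5.9] fy10.4 w7.8 g60
z90.4 t28.0 x-47.1 y-31.0 z90.3 F[ 4.  11.5 -6.3] fy11.3 w7.5 g60
```

Run:
```python
from h import *
q=Q(TP[2]);X=-47.5;y=-36
for z in(89.6,88.8,88,87.4,86.8,86.2):
    movel(L(X,y,z),q,20);f,yy,o=st("z%g"%z)
    if o["force"][2]>1: break
```

```text
z89.6 t28.2 x-47.1 y-31.0 z89.6 F[ 4.3 11.9 -5. ] fy11.7 w7.7 g60
z88.8 t28.5 x-47.1 y-31.1 z88.8 F[ 4.5 11.5 -5.3] fy11.3 w8.1 g60
z88 t28.8 x-47.1 y-31.0 z88.0 F[ 4.4 11.7 -6.2] fy11.4 w8.0 g60
z87.4 t29.0 x-47.0 y-31.0 z87.5 F[ 4.2 11.1 -4.4] fy10.8 w7.7 g61
z86.8 t29.2 x-47.0 y-31.1 z87.4 F[ 2.7 10.9  0.9] fy10.7 w8.0 g61
z86.2 t29.5 x-46.9 y-31.0 z87.3 F[-0.4 11.3  7.3] fy11.3 w8.1 g62
```

The bar is at its lowest, 9 mm below its stop, so the catch is fully in a notch. I unload the push, release, retreat and check.

Run:
```python
from h import *
q=Q(TP[2]);X=-47.5;y=-36
while y<-26:
    y+=.8;movel(L(X,y,87.2),q,20);f,yy,o=st("%.1f"%y)
    if f<1: break
command_gripper(40);st("open")
movel(L(X,yy,180),q,120)
move_to([400,250,230],q);st("away")
pause(.5)
cv2.imwrite('pics/s4.png',grab_frame("side")[:,:,::-1]);cv2.imwrite('pics/t4.png',grab_frame("top")[:,:,::-1])
a=cv2.imread('pics/s4.png')[130:330,220:400];b=cv2.imread('pics/t4.png')[90:290,170:370]
cv2.imwrite('pics/c4.png',cv2.resize(np.hstack([a,b]),None,fx=2.1,fy=2.1,interpolation=cv2.INTER_CUBIC))
```

```text
-35.2 t29.8 x-47.0 y-31.0 z87.5 F[ 3.8  9.1 -2.2] fy8.9 w7.8 g61
-34.4 t30.0 x-47.0 y-30.9 z87.5 F[ 3.9  7.6 -2.3] fy7.4 w7.8 g61
-33.6 t30.2 x-47.0 y-30.8 z87.5 F[ 4.2  6.1 -4.1] fy5.9 w7.7 g61
-32.8 t30.5 x-47.0 y-30.8 z87.5 F[ 4.5  3.9 -3.5] fy3.7 w7.9 g61
-32.0 t30.8 x-47.0 y-30.7 z87.5 F[ 4.7  3.5 -4. ] fy3.3 w8.1 g61
-31.2 t31.0 x-47.0 y-30.7 z87.5 F[ 5.   2.8 -2.7] fy2.5 w7.8 g61
-30.4 t31.2 x-47.0 y-30.7 z87.5 F[ 5.  -0.2 -3.5] fy-0.4 w7.6 g61
open t31.7 x-48.1 y-30.5 z87.1 F[ 0.  -0.1 -0.4] fy-0.1 w39.9 g0
away t33.8 x-170.6 y253.7 z229.7 F[-0.5 -1.   0.2] fy-1.0 w40.0 g0
```

View pics/c4.png

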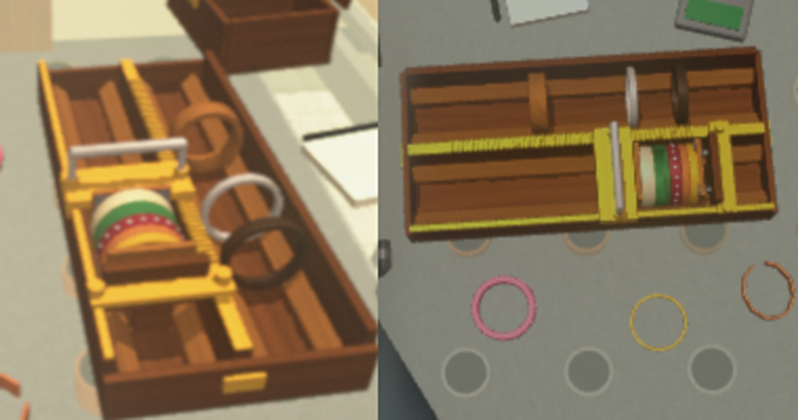

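The row is packed upright between the follower, at (615,170) in the crop, and the end plate, at (700,170). The bar is down and the counter bangles haven't moved.

```bash
python3 -c "
from rig import *
print(job_done())"
```

```text
the job is handed in; nothing more can be done
None
```

The job is handed in, with no verdict returned: the bone bangle stands in the near lane, the row is packed against the sprung plate at about half its travel (roughly 7–8 mm of 14 mm, judged from the push force), the catch is fully in a notch, and the counter bangles are untouched.

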